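# Stow the clasp tin under the flush panel of the bead case

### The arm

A 6-joint arm with a two-finger parallel gripper is mounted at the origin on the work surface. World frame = base frame: x ahead of the robot, y to its left, z up, the work surface at z = 0. Lengths are in m, angles in rad, forces in N, time in s.
With the tool pointing down it reaches from about 0.35 to 0.95 m from the base axis. Payload 17.4 kg.
Tool frame: the origin (TCP) lies midway between the tips of the shut fingers; the grasp point (between the pads) lies 19 mm behind it; z points along the fingers, y is the line along which they close (so a half turn about z gives the same grasp; the last joint's range is limited). The gripper opens to 93 mm and grips with 3 to 60 N. Pads are 15 mm wide; open, the fingers measure 128 mm over their backs; the gripper's body (75 mm by 188 mm) begins 65 mm behind the grasp point.
Start: joints at [1.291, 0.116, 1.442, -0, 1.584, -0.038], TCP at [0.162, 0.655, 0.219] pointing down, gripper open.
Joint ranges: [-2.83, 2.83], [-0.83, 2.19], [0.07, 2.5], [-1.14, 4.28], [0.01, 3], [-2.97, 2.97]. Speed limits (rad/s): [1.89, 1.89, 2.22, 3.14, 3.14, 3.14].

### API

Orientations are given as a 3x3 rotation matrix whose columns are the frame's x, y, z axes.
In Python, from station import ctrl, solver, snapshot, camera_model, models gives the robot as it stands. The module is installed in compiled form; this text tells all that it offers. Calls block until the motion is done:
- ctrl.reach(position, orientation): joint-space move of the TCP to a pose.
- ctrl.move_straight(position, ori=None, velocity=0.15): straight line of the TCP; ori=None keeps the orientation; velocity is the mean speed in m/s.
- ctrl.goto_joints(angles): joint-space move.
- ctrl.command_gripper(opening, strength=None): finger opening in m; strength is the grip in N (None keeps the last); returns when the fingers have stopped.
- ctrl.pause(seconds).
- solver.solve_ik(position, orientation): joint angles nearest the present ones, or None.
- ctrl.read_state(): the state.
- snapshot(name): name is "scene" or "side" or "wrist"; returns (picture, depth): 384x512x3 uint8, blue, green, red; 384x512 float32, m along the optical axis (not along the pixel's ray), 0 where there is no reading.
- camera_model(name): a dict with "vfov" (degrees; the focal length in pixels is half the picture's height over the tangent of half this angle, whatever the lens; pixels are square), "cx", "cy" (the principal point, pixels), "rvec" (rotation vector, rad) and "tvec" (3), from world to camera coordinates, as OpenCV has them. Camera axes: x right, y down, z forward; pixel columns grow to the right and rows downward; lengths in m; the calibration is good to about 2 mm. A picture is of the moment at which its call begins: read the wrist's pose just before it. camera_model takes no time and is no camera call; for the wrist camera it gives the pose at the moment of the call.
A pose or a line that the arm cannot do raises ctrl.PlanningError and nothing moves.
- ctrl.close_job(): hands the job in; it is judged then, once.
Trained networks look in the newest picture that a camera, given by its name, has taken for a name from the list of things; names that differ only in an ending like _2 or _b are one class to them, and where a whole thing is asked for, a point or a joint stands for the part that bears it (a point fixed in the world has none). Each returns a list of dicts, best first, with "score" (0 to 1); they miss things now and then, are a little off and sometimes report something else, mostly with a low value. They report only what shows in the picture. A call takes as long as a camera call. They do not tell look-alikes from the thing itself.
- models.trace(camera, target): "region" (384x512 bool, what is visible of it) and "location" ([column, row] in pixels, amid what is visible of it).
- models.mark_of(camera, target): "location" ([column, row] in pixels: a listed point, or the origin of a listed thing).
The state is a dict: "time_s": time; "q": joint angles; "qd": joint speeds; "effort": joint torques, N m; "position": TCP position; "tool_rot": TCP orientation; "force": force on the tool from outside, world axes, zero at the start; "ft_torque": the same for the moment, N m; "gripper_width": finger opening in m; "finger_force": force on a finger pad.
Only numpy, scipy, OpenCV 4.12 (cv2) and the standard library are available. Lean on these libraries where they do the work, as an engineer would, in place of code of your own. Each camera call takes 0.05 s, during which the arm holds its last target. There are 200 camera calls.

### The job

Put the little round metal tin away in the bead case: slide the case's flush wooden panel all the way across to uncover the empty well, set the tin down flat in that well, and slide the panel back fully home over it. The panel has no handle, so drag it by pressing on its face, and press gently because it is thin and cracks; leave everything else where it is.

Things in the scene. Friction and masses are not known exactly. Their poses are not given: they have to be found in the camera images.
- case: white plastic bead case fixed to the table, 108 (its x) x 226 (its y) x 48 mm high, walls 8 mm, floor 4 mm thick. A low divider (top 28 mm above the table) at its y = 0 makes two wells of 92 (x) x 103 (y) mm. Origin under its centre, z up. The -y well is empty and starts covered by the sliding panel; the +y well starts open with some beads stuck in it.
- well (a point): centre of the floor of the empty well (at the case's -y end), 4 mm above the table, axes as the case
- panel_slide (a joint): place of the flush wooden panel along the case's y, in m: 0 = fully home over the -y well, 0.102 = against the +y end stop. The panel is a plain slab 90 (x) x 108 (y) x 3 mm between the rims, centred at case x = 0, y = -0.051 + this value. It drags with about 2.5 N, so follows a fingertip pressed on it with 5 to 10 N, and stays where left. It cracks above 15 N of push or press.
- rim (a point): fixed point on the case, at the level of its rim (48 mm) above the middle of the empty well's panel position (case x = 0, y = -0.051). The panel's top lies somewhere from level with the rim to 5 mm below it: this differs from case to case, is not measured, and stays the same along the slide. The panel rests on felt that gives about 1 mm per 8 N of press, 4 mm at most.
- tin: little ROUND metal tin to be put away, 37 mm diameter, 22 mm high, lying flat, about 45 g; origin under its centre, z up. The square tin and the vial stand near it and may have changed places with it.
- vial: small round glass vial with a metal cap, 32 mm diameter, 55 mm tall, upright; origin under its centre. Bystander.
- square_tin: small SQUARE metal tin, 37 x 37 x 22 mm; origin under its centre. Bystander.
- pliers: small jewellery pliers lying flat, 125 mm long along their own y, 38 mm wide, 14 mm thick; origin on the surface near the middle. Bystander.
- bangle: brass bangle lying flat, 68 mm outer diameter, 8 mm high; origin under its centre. Bystander.
- tray: white ceramic tray with two compartments, 90 x 150 x 28 mm; origin under its centre. Bystander.
- mandrel: upright dark steel ring mandrel, 60 mm foot, 150 mm tall; origin under its centre. Bystander.
- bead_jar: glass bead jar with a wooden cap, 54 mm diameter, 75 mm tall, upright; origin under its centre. Bystander.
Mind the look-alikes: they are no part of the job. Leave any green look-alike of the tin alone.

How it is judged:
By the outcome, as a careful person would: the job done as asked, in the order asked, and still so for the second after the job is handed in, with the robot touching nothing.
It also fails if it takes over 67 s, if anything falls off the work surface, if the arm or the gripper's body presses on something with over 40 N, if the wrist force passes 120 N, or if a joint passes its speed limit or range.

## Working session

There is one attempt and no reset: what is moved stays moved. The work goes in short steps, each a Python script; the robot and the scene stay as the last script left them, time stands still between calls to the robot, and variables do not carry over. Pictures are saved under pics/ and viewed, at most 10 in all, crops included, and the job is handed in when it is done.

```bash
mkdir -p pics; cat > h.py <<'E'
import numpy as np, cv2
from station import ctrl, solver, snapshot, camera_model, models
def cam(n):
    m=camera_model(n); R=cv2.Rodrigues(np.array(m['rvec'],float))[0]; t=np.array(m['tvec'],float).ravel()
    f=192/np.tan(np.radians(m['vfov'])/2); return R,t,f,m['cx'],m['cy']
def cloud(n,d,c=None):
    R,t,f,cx,cy=c or cam(n); v,u=np.mgrid[:384,:512]
    P=np.stack([(u-cx)/f*d,(v-cy)/f*d,d],-1); W=(P-t)@R; W[d<=0]=np.nan; return W
def onplane(n,px,z,c=None):
    R,t,f,cx,cy=c or cam(n); r=R.T@np.array([(px[0]-cx)/f,(px[1]-cy)/f,1]); o=-R.T@t
    return o+r*(z-o[2])/r[2]
E
python3 - <<'E'
from h import *
ims=[]
for n in ['scene','side']:
    p,d=snapshot(n); cv2.imwrite(f'pics/{n}0.png',p); np.save(f'{n}.npy',d)
    W=cloud(n,d); np.save(n+'W.npy',W); print(n,camera_model(n))
    for T in ['case','tin','square_tin','vial','panel_slide','well','rim']:
        for r in models.mark_of(n,T)[:3]:
            u,v=np.round(r['location']).astype(int); print(T,round(r['score'],2),u,v,W[v,u].round(3), onplane(n,r['location'],0 if T not in('rim',) else .048).round(3))
s=ctrl.read_state(); print(s['time_s'],s['tool_rot'].round(3) if hasattr(s['tool_rot'],'round') else s['tool_rot'],s['force'])
E
```

```text
scene {'vfov': 50.32798677543957, 'cx': 253.88601105539396, 'cy': 190.2668563242266, 'rvec': array([ 2.48872775,  0.70414751, -0.22420403]), 'tvec': array([-0.51517314, -0.23895034,  1.21548538])}
case 0.9 252 150 [0.535 0.107 0.043] [0.516 0.137 0.   ]
tin 0.71 250 240 [ 0.662 -0.106  0.019] [ 0.658 -0.098  0.   ]
tin 0.7 232 216 [ 0.592 -0.076  0.023] [ 0.583 -0.067  0.   ]
tin 0.52 198 224 [ 0.533 -0.136  0.021] [ 0.523 -0.128 -0.   ]
square_tin 0.81 180 276 [ 0.577 -0.263  0.022] [ 0.567 -0.259  0.   ]
square_tin 0.56 265 310 [ 0.774 -0.225  0.008] [ 0.774 -0.224  0.   ]
vial 0.52 160 232 [ 0.466 -0.199  0.015] [ 0.458 -0.194  0.   ]Traceback (most recent call last):
  File "<stdin>", line 7, in <module>
ValueError: it knows: bangle, bead_jar, case, mandrel, pliers, rim, square_tin, tin, tray, vial, well
```

View pics/scene0.png

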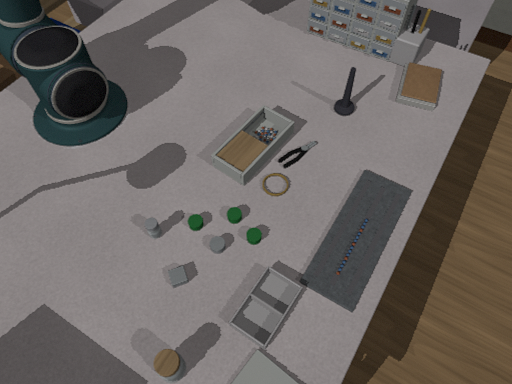

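The scene view shows three green round look-alikes at (196,222), (234,215) and (254,236). The grey round thing at (217,244) is probably the tin. The square tin is at (177,275) and the vial at (152,228). The case is at (252,145), with its panel end toward the lower left and the beads toward the upper right. I'll check the choice in a crop.

```bash
python3 - <<'E'
from h import *
p=cv2.imread('pics/scene0.png')
c=p[95:295,130:310]; cv2.imwrite('pics/crop.png',cv2.resize(c,None,fx=3,fy=3,interpolation=cv2.INTER_CUBIC))
ps,ds=snapshot('scene'); W=cloud('scene',ds)
for T in ['tin','case']:
    for r in models.trace('scene',T): 
        g=r['region']; Q=W[g]; Q=Q[~np.isnan(Q[:,0])]; 
        bgr=ps[g].mean(0)
        print(T,round(r['score'],2),np.round(r['location']),bgr.round(),g.sum())
# tin: top surface around (217,244)
v,u=np.mgrid[:384,:512]; m=(np.hypot(u-217,v-244)<16)&(W[...,2]>.012)&(W[...,2]<.06)
Q=W[m]; t=Q[Q[:,2]>np.percentile(Q[:,2],90)-.005]; print('tin top',len(t),t.mean(0).round(4),t.min(0).round(3),t.max(0).round(3))
# case rim
m=(np.hypot(u-252,v-145)<60)&(W[...,2]>.036)&(W[...,2]<.06)&(W[...,0]<.66)
m=cv2.connectedComponents(m.astype(np.uint8))
L=m[1]; k=1+np.argmax([np.sum(L==i) for i in range(1,m[0])]); Q=W[L==k]
r=cv2.minAreaRect(Q[:,:2].astype(np.float32)*1000); print('case',r,cv2.boxPoints(r).round(1),len(Q),np.percentile(Q[:,2],[5,50,95]).round(4))
for T in ['rim','well','case']:
    for r in models.mark_of('scene',T)[:2]: print(T,round(r['score'],2),onplane('scene',r['location'],{'rim':.048,'well':.004,'case':0}[T]).round(4))
for uv in [(240,150),(232,158),(248,142)]: print(W[uv[1],uv[0]].round(4))
ps,d=snapshot('side'); cv2.imwrite('pics/side0.png',ps)
for T in ['tin','case']:
    for r in models.mark_of('side',T): print('side',T,round(r['score'],2),np.round(r['location']),onplane('side',r['location'],0).round(4))
s=ctrl.read_state(); print(s['time_s'],np.round(s['tool_rot'],3).tolist(),np.round(s['force'],2))
E
```

```text
tin 0.75 [215. 247.] [104. 103. 101.] 227
tin 0.66 [251. 237.] [46. 83. 36.] 218
tin 0.58 [195. 223.] [45. 81. 36.] 214
tin 0.52 [234. 212.] [47. 82. 37.] 213
case 0.76 [250. 142.] [ 89.  98. 103.] 3513
tin top 180 [ 0.6003 -0.1547  0.0214] [ 0.583 -0.172  0.018] [ 0.618 -0.136  0.025]
case ((516.8822021484375, 140.9706268310547), (228.423583984375, 111.41119384765625), 83.95259857177734) [[449.5  33.3]
 [560.2  21.5]
 [584.3 248.7]
 [473.5 260.4]] 2021 [0.039  0.0436 0.0485]
rim 0.68 [0.5128 0.0954 0.048 ]
well 0.69 [0.5164 0.0964 0.004 ]
case 0.81 [0.5105 0.1429 0.    ]
case 0.54 [ 0.5991 -0.1568  0.    ]
[0.5077 0.091  0.0432]
[0.5043 0.0581 0.0432]
[0.5122 0.1232 0.0453]
side tin 0.66 [296. 198.] [ 0.5359 -0.1263  0.    ]
side tin 0.63 [279. 187.] [ 0.6002 -0.1554  0.    ]
side tin 0.61 [251. 197.] [ 0.6611 -0.0797  0.    ]
side tin 0.53 [269. 205.] [ 0.598  -0.0692 -0.    ]
side case 0.76 [268. 263.] [0.5231 0.1383 0.    ]
0.7 [[-0.971, 0.239, 0.0], [0.239, 0.971, 0.0], [-0.0, 0.0, -1.0]] [ 0.   -0.29 -0.18]
```

View pics/crop.png

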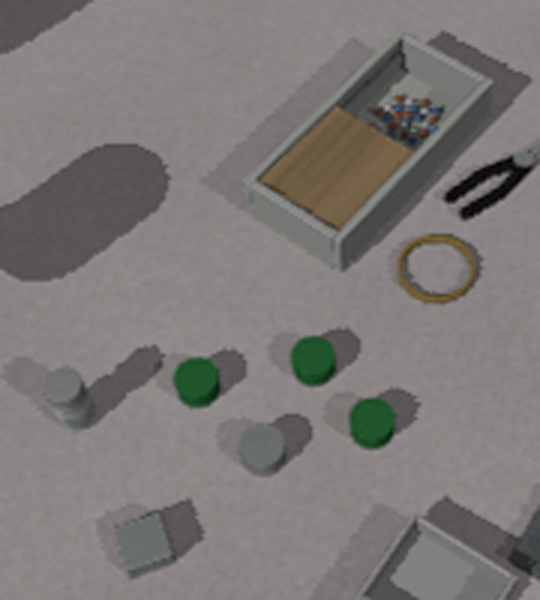

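View pics/side0.png

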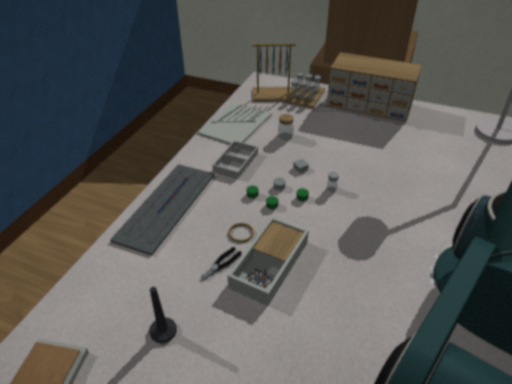

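The tin is the grey round one at scene (217,244), world (0.600, -0.155), with a top height of about 21 mm, which fits. The side view agrees, at pixel (279,187). The case centre is about (0.517, 0.141), with +y pointing along (0.105, 0.994). Next I'll hover over the panel and refine with the wrist camera.

```bash
cat >> h.py <<'E'
def rot(a):
    y=np.array([np.cos(a),np.sin(a),0]); z=np.array([0,0,-1.]); return np.stack([np.cross(y,z),y,z],1)
def st(tag=''):
    s=ctrl.read_state(); print(tag,'t',round(s['time_s'],2),'p',np.round(s['position'],4),'F',np.round(s['force'],2),'w',round(s['gripper_width'],4)); return s
E
python3 - <<'E'
from h import *
a=np.arctan2(.994,.105); c=np.array([.517,.141]); ey=np.array([.105,.994]); 
ctrl.command_gripper(0.0)
p=c-.051*ey; ctrl.reach([p[0],p[1],.2],rot(a)); st()
C=cam('wrist'); im,d=snapshot('wrist'); cv2.imwrite('pics/w1.png',im); W=cloud('wrist',d,C)
np.save('w1W.npy',W)
for T in ['rim','case','well']:
    for r in models.mark_of('wrist',T)[:2]: print(T,round(r['score'],2),np.round(r['location']),onplane('wrist',r['location'],{'rim':.048,'well':.004,'case':0}[T],C).round(4))
E
```

```text
t 4.52 p [0.5117 0.0909 0.2   ] F [-0.44  0.66 -0.63] w 0.0005
rim 0.93 [252. 179.] [0.5118 0.0917 0.048 ]
case 0.7 [300. 172.] [0.5187 0.1485 0.    ]
```

View pics/w1.png

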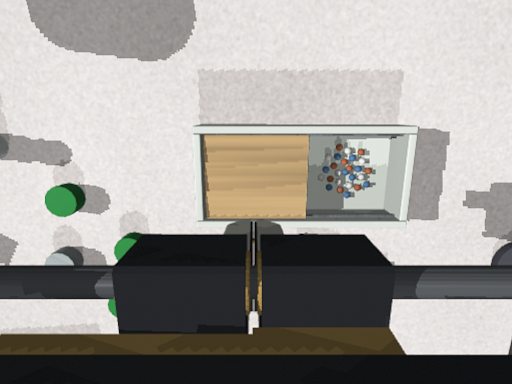

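The wrist view shows the case spanning (194–417, 125–226), with the panel at (203–308, 135–219) and the fingertips at (253,225). I'll fit the case and the panel height from the depth.

```bash
python3 - <<'E'
from h import *
W=np.load('w1W.npy'); im=cv2.imread('pics/w1.png').astype(int)
v,u=np.mgrid[:384,:512]
m=(u>185)&(u<425)&(v>115)&(v<232)&(W[...,2]>.035)&(W[...,2]<.056)
wood=m&(im[...,2]-im[...,0]>50)&(u>210)&(u<302)&(v>142)&(v<212)
print('wood z',np.percentile(W[wood][:,2],[5,50,95]).round(4), W[wood].mean(0).round(4))
rim=m&~(wood)&((v<132)|(u<200)|(u>408)); print('rim z',np.percentile(W[rim][:,2],[5,25,50,75,95]).round(4))
n,L=cv2.connectedComponents(m.astype(np.uint8)); k=1+np.argmax([np.sum(L==i) for i in range(1,n)])
r=cv2.minAreaRect((W[L==k][:,:2]*1000).astype(np.float32)); print(r,cv2.boxPoints(r).round(1))
w2=(m&(im[...,2]-im[...,0]>40)&(W[...,2]>.038)&(u<320)).astype(np.uint8); w2=cv2.morphologyEx(w2,cv2.MORPH_OPEN,np.ones((5,5)))>0
r=cv2.minAreaRect((W[w2][:,:2]*1000).astype(np.float32)); print('panel',r)
E
```

```text
wood z [0.0415 0.0426 0.0438] [0.5115 0.0959 0.0427]
rim z [0.0456 0.0465 0.047  0.0476 0.0483]
((516.2408447265625, 144.4092254638672), (225.9635009765625, 107.214111328125), 83.98863983154297) [[451.1  37.7]
 [557.7  26.4]
 [581.4 251.2]
 [474.8 262.4]]
panel ((512.7755126953125, 95.71984100341797), (107.42504119873047, 90.44082641601562), 83.92674255371094)
```

```bash
cat >> h.py <<'E'
c=np.array([.517,.1445]); A=np.radians(84.0); ey=np.array([np.cos(A),np.sin(A)])
def at(y,z,x=0):
    ex=np.array([ey[1],-ey[0]]); p=c+y*ey+x*ex; return np.array([p[0],p[1],z])
def F(n=4):
    f=[]
    for _ in range(n): ctrl.pause(.02); f.append(ctrl.read_state()['force'])
    return np.mean(f,0)
def press(y,z0,zmin,b,goal=6.5):
    z=z0
    while z>zmin:
        ctrl.move_straight(at(y,z),velocity=.03); f=(F()-b)
        if f[2]>goal-1.5: break
        z-=.0006 if f[2]<1 else min(.0006,max(.0002,(goal-f[2])/8000))
    print('pressed z',round(z,4),f.round(2)); return z,f
def drag(y0,y1,z,b,goal=6.5,step=.017):
    n=int(np.ceil(abs(y1-y0)/step))
    for y in np.linspace(y0,y1,n+1)[1:]:
        ctrl.move_straight(at(y,z),velocity=.06); f=F(3)-b
        print(round(y,3),round(z,4),f.round(2))
        if f[2]>12.5: z+=.001
        elif abs(f[2]-goal)>1: z-=np.clip((goal-f[2])/9000,-.0006,.0006)
    return z
E
python3 - <<'E'
from h import *
ctrl.move_straight(at(-.051,.06),rot(A),velocity=.2)
ctrl.move_straight(at(-.051,.0475),velocity=.08); b=F(8); print('b',b)
z,f=press(-.051,.0465,.038,b)
if f[2]>4 and f[2]<12:
    drag(-.051,-.034,z,b)
st()
np.save('b.npy',b)
E
```

```text
b [ 0.26652335 -0.01596705  0.00764784]
pressed z 0.0426 [-1.53 -0.42  6.28]
-0.034 0.0426 [-1.37  2.41  5.76]
 t 9.03 p [0.5136 0.1111 0.0429] F [-1.22  2.43  4.89] w 0.0005
```

```bash
cat >> h.py <<'E'
def panel_y():
    C=cam('wrist'); im,d=snapshot('wrist'); W=cloud('wrist',d,C); im_=im.astype(int)
    q=W[...,:2]-c; yy=q@ey; xx=q@np.array([ey[1],-ey[0]])
    m=(abs(xx)<.04)&(abs(yy)<.112)&(im_[...,2]-im_[...,0]>40)&(W[...,2]>.036)&(W[...,2]<.052)
    m=cv2.morphologyEx(m.astype(np.uint8),cv2.MORPH_OPEN,np.ones((5,5)))>0
    Y=yy[m]; print('panel y range',np.percentile(Y,[1,99]).round(4) if len(Y) else None,len(Y)); return im,W
E
python3 - <<'E'
from h import *
im,W=panel_y(); cv2.imwrite('pics/w2.png',im); st()
E
```

```text
panel y range [-0.0843  0.0207] 12778
 t 9.07 p [0.5136 0.1111 0.0429] F [-1.86  3.02  5.15] w 0.0005
```

View pics/w2.png

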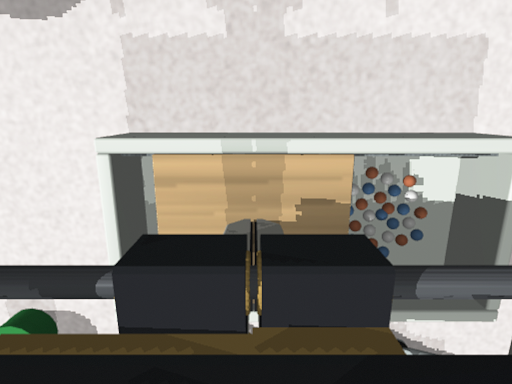

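The panel followed: a gap has opened at its left end (115–155, 155–235). I'll drag it the rest of the way.

```bash
python3 - <<'E'
from h import *
b=np.load('b.npy')
z=drag(-.034,.056,.0424,b)
st(); panel_y()
ctrl.move_straight(at(.056,.055),velocity=.1)
ctrl.move_straight(at(.03,.2),velocity=.3)
im,W=panel_y(); cv2.imwrite('pics/w3.png',im); st()
E
```

```text
-0.019 0.0424 [-1.75  2.65  6.64]
-0.004 0.0424 [-1.18  1.92  6.39]
0.011 0.0424 [-1.02  2.4   6.27]
0.026 0.0424 [-0.81  2.41  5.91]
0.041 0.0424 [-0.94  2.88  5.86]
0.056 0.0424 [-0.25  2.08  5.42]
 t 11.78 p [0.5231 0.2007 0.0427] F [-0.03  2.69  5.99] w 0.0009
panel y range [-0.0022  0.1028] 12791
panel y range [-0.0021  0.1029] 7581
 t 12.79 p [0.5197 0.1742 0.1988] F [-0.68 -0.21  0.12] w 0.0004
```

```bash
python3 - <<'E'
from h import *
ctrl.move_straight(at(.03,.05),velocity=.3); b=F(6); np.save('b.npy',b)
z,f=press(.03,.0445,.038,b,goal=8)
drag(.03,.045,z,b,goal=8,step=.008)
panel_y()
ctrl.move_straight(at(.045,.055),velocity=.1); st()
E
```

```text
pressed z 0.0419 [-2.65 -1.25  7.42]
0.038 0.0419 [-0.61  0.54  6.81]
0.045 0.0417 [-0.72 -0.2   7.81]
panel y range [-0.0021  0.103 ] 12781
 t 16.51 p [0.5219 0.1893 0.0553] F [-0.48  0.52 -0.87] w 0.0002
```

The panel didn't move, so it is at the stop. Next is the tin, with a close look from above first.

```bash
python3 - <<'E'
from h import *
ctrl.move_straight(at(.0,.16),velocity=.3)
ctrl.command_gripper(.06,15)
B=np.radians(130)
ctrl.reach([.600,-.155,.16],rot(B)); C=cam('wrist'); im,d=snapshot('wrist'); cv2.imwrite('pics/w4.png',im); W=cloud('wrist',d,C); st()
for r in models.mark_of('wrist','tin'): print(round(r['score'],2),np.round(r['location']),onplane('wrist',r['location'],0,C).round(4))
m=(np.hypot(W[...,0]-.6,W[...,1]+.155)<.026)&(W[...,2]>.017)&(W[...,2]<.026)
(x,y),r=cv2.minEnclosingCircle((W[m][:,:2]*1000).astype(np.float32)); print(x,y,r,W[m].mean(0).round(4),m.sum())
E
```

```text
t 19.36 p [ 0.6001 -0.1541  0.1601] F [-0.67  0.03 -0.29] w 0.0601
0.97 [251. 178.] [ 0.6018 -0.154   0.    ]
0.92 [319. 132.] [ 0.521  -0.1309  0.    ]
0.9 [320. 221.] [ 0.5904 -0.0648  0.    ]
599.177490234375 -151.4678497314453 18.24930191040039 [ 0.599  -0.1517  0.0212] 1039
```

View pics/w4.png

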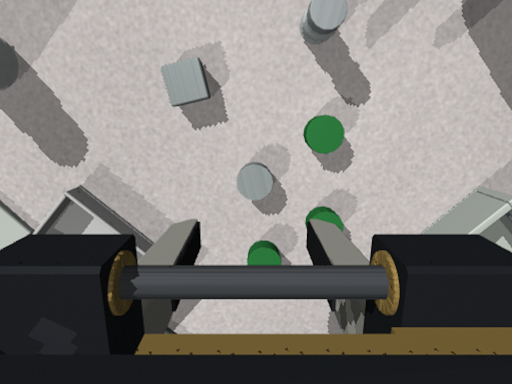

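The wrist view shows the grey round tin at (254,181), with the green tins at (324,133), (322,215) and (264,255). All of these are clear of the fingers. I'll grasp at (0.600, -0.153).

```bash
python3 - <<'E'
from h import *
ctrl.move_straight([.600,-.153,.004],velocity=.15)
ctrl.command_gripper(.02,15); s=st('grip'); print(s['finger_force'])
if .03<s['gripper_width']<.042:
    ctrl.move_straight([.600,-.153,.14],velocity=.2); st('lift')
    p=at(-.053,.14); ctrl.reach(p,rot(A)); st('over')
    C=cam('wrist'); im,d=snapshot('wrist'); cv2.imwrite('pics/w5.png',im)
E
```

```text
grip t 21.12 p [ 0.6001 -0.153   0.0043] F [-0.96 -0.58  2.88] w 0.0364
15.000220835208893
lift t 21.95 p [ 0.5995 -0.1528  0.1384] F [-0.8  -0.12 -0.42] w 0.036
over t 23.07 p [0.5116 0.0914 0.1395] F [ 0.11 -0.07 -0.06] w 0.0364
```

View pics/w5.png

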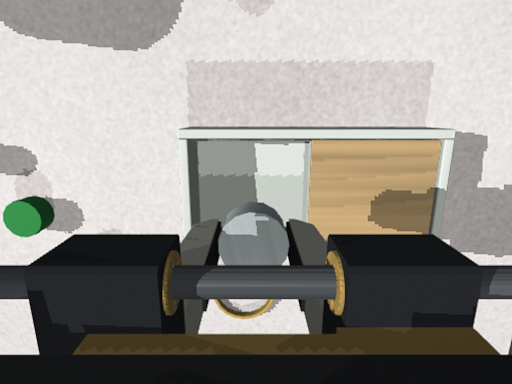

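The tin is held at (253,240) over the open well, and the panel is fully across at (308–441). I'll lower it gently.

```bash
python3 - <<'E'
from h import *
y=-.054
ctrl.move_straight(at(y,.055),rot(A),velocity=.2); ctrl.move_straight(at(y,.012),velocity=.08); b=F(5); st()
z=.0100
while z>.0068:
    ctrl.move_straight(at(y,z),velocity=.03); f=F(3)-b; print(round(z,4),f.round(2))
    if f[2]>1.8: break
    z-=.0006
ctrl.command_gripper(.050); st('rel')
ctrl.move_straight(at(y,.06),velocity=.1); ctrl.move_straight(at(y,.2),velocity=.3)
im,W=panel_y(); cv2.imwrite('pics/w6.png',im); st()
C=cam('wrist')
for r in models.trace('wrist','tin')[:4]:
    Q=W[r['region']]; print(round(r['score'],2),np.round(r['location']),np.nanmedian(Q,0).round(4),np.nanpercentile(Q[:,2],[10,50,90]).round(4))
E
```

```text
t 24.47 p [0.5117 0.0908 0.0125] F [ 0.25 -0.02 -0.13] w 0.0364
0.01 [0.11 0.08 0.03]
0.0094 [-0.11  0.38 -0.41]
0.0088 [ 0.2  -0.43  0.11]
0.0082 [0.04 0.22 1.94]
rel t 26.15 p [0.5113 0.0908 0.0082] F [-1.04 -0.3   1.5 ] w 0.0501
panel y range [-0.0021  0.1031] 7659
 t 27.48 p [0.5109 0.0907 0.1985] F [-0.13  0.05  0.28] w 0.0501
0.93 [252. 172.] [0.51   0.0934 0.0252] [0.0241 0.0252 0.0262]
0.57 [ 64. 199.] [ 0.5186 -0.124   0.0207] [0.008  0.0207 0.0218]
```

View pics/w6.png

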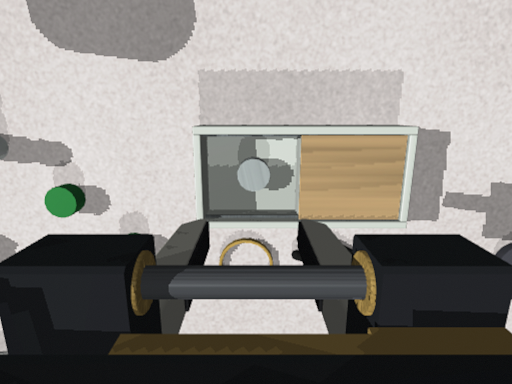

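The tin lies flat in the well at (254,175), top at 25–26 mm as it should be. Now I'll slide the panel back.

```bash
python3 - <<'E'
from h import *
ctrl.move_straight(at(.05,.2),velocity=.3); ctrl.command_gripper(0.)
ctrl.move_straight(at(.05,.06),rot(A),velocity=.25); ctrl.move_straight(at(.05,.0475),velocity=.08); b=F(6)
z,f=press(.05,.0448,.038,b,goal=7)
if 4<f[2]<12: drag(.05,-.061,z,b,goal=7)
panel_y(); st()
ctrl.move_straight(at(-.061,.055),velocity=.1); ctrl.move_straight(at(-.03,.2),velocity=.3)
im,W=panel_y(); cv2.imwrite('pics/w7.png',im)
# second push
ctrl.move_straight(at(-.035,.05),velocity=.3); b=F(6)
z,f=press(-.035,.0445,.038,b,goal=8)
if 4<f[2]<12: drag(-.035,-.05,z,b,goal=8,step=.008)
panel_y()
ctrl.move_straight(at(-.05,.06),velocity=.1); ctrl.move_straight(at(-.05,.2),velocity=.3)
im,W=panel_y(); cv2.imwrite('pics/w8.png',im); st()
E
```

```text
pressed z 0.0425 [-0.61 -1.08  5.57]
0.034 0.0425 [-1.3  -2.48  5.28]
0.018 0.0423 [-1.69 -2.12  6.67]
0.002 0.0423 [-1.93 -2.87  6.68]
-0.013 0.0423 [-1.97 -2.15  6.64]
-0.029 0.0423 [-2.14 -2.77  6.97]
-0.045 0.0423 [-2.66 -2.46  6.46]
-0.061 0.0423 [-0.33 -2.45  6.64]
panel y range [-0.1039  0.001 ] 12763
 t 34.97 p [0.511  0.0836 0.0428] F [ 0.14 -1.99  6.41] w 0.0004
panel y range [-0.1035  0.0014] 7557
pressed z 0.0422 [-2.62 -0.48  6.7 ]
-0.042 0.0422 [-0.34 -1.25  6.21]
-0.05 0.042 [ 0.04 -0.48  6.95]
panel y range [-0.104  0.001] 12843
panel y range [-0.1035  0.0013] 7605
 t 40.05 p [0.5113 0.0947 0.1986] F [-0.1   0.13 -1.49] w 0.0008
```

View pics/w8.png

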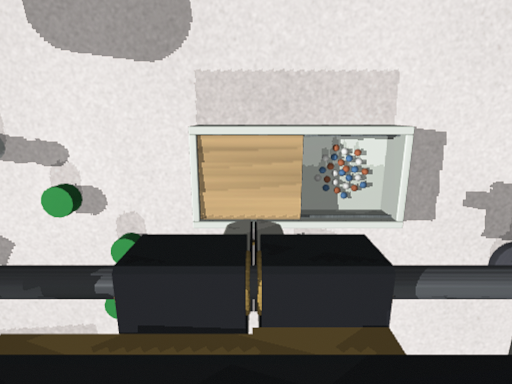

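The panel is fully home at (198–302, 135–219): it travelled 0.102 m, and a second push did not move it. The arm is clear, so I'm handing in.

```bash
python3 -c "
from h import *
print(ctrl.close_job())"
```

```text
the job is handed in; nothing more can be done
None
```

The round tin lies flat in the empty well with the panel slid back fully home over it, and the job was handed in at about 40 s with no press reading above 8 N.

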